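Close the breakfast jars with the lids that fit

ROBOT

A 7-joint arm with a two-finger parallel gripper is mounted at the origin on the work surface. World frame = base frame: x ahead of the robot, y to its left, z up, the work surface at z = 0. Lengths are in mm, angles in rad, forces in N, time in s.
With the tool pointing down it reaches from about 350 to 900 mm from the base axis. Payload 8.1 kg.
Tool frame: the origin (TCP) lies midway between the tips of the shut fingers; the grasp point (between the pads) lies 19 mm behind it; z points along the fingers, y is the line along which they close (so a half turn about z gives the same grasp; the last joint's range is limited). The gripper opens to 85 mm and grips with 20 to 120 N. Pads are 22 mm wide; open, the fingers measure 114 mm over their backs; the gripper's body (76 mm by 85 mm) begins 54 mm behind the grasp point. The pads swing forward as they close: fully open they stand 13 mm farther back than shut.
Start: joints at [1.173, 0.434, 0.025, 1.573, -0.012, 1.134, -0.075], TCP at [181.569, -598.059, 231.323] pointing down, gripper open.
Joint ranges: [-2.62, 2.62], [-0.44, 2.09], [-1.27, 1.32], [0.08, 2.57], [-1.32, 4.46], [0.12, 2], [-2.74, 2.74]. Speed limits (rad/s): [2.22, 2.22, 3.01, 3.01, 3.14, 3.14, 3.14].

INTERFACE

Orientations are given as [roll, pitch, yaw] about the fixed x, y, z axes, in that order (R = Rz(yaw) Ry(pitch) Rx(roll)).
In Python, from workcell import env, read_camera, recognise gives the robot as it stands.
- The arm moves only by the shell command python3 -m crank 'ROWS'. ROWS is JSON, a list of rows, each an object of numbers: "tx", "ty", "tz": the shift along the tool's x, y, z in units of 25 mm (1.0 is 25 mm); "roll": the turn about the tool's z in degrees; "jaw": the finger opening in mm, from 0 to 85.4. A call has 1 to 8 rows; each row is the pose to reach, as a shift and turn from the pose commanded when the call began, along the tool's axes at that moment; what a row does not reach only later rows make up. A row lasts 1/12 s, in which the tool goes at most 41.7 mm and 7.16 degrees, less where a joint would pass 70% of its speed; a pose out of reach is approached as far as the arm can. A call with a gripper value outside its range is refused whole. The fingers move at their own pace and stop on an object; the grip force is fixed at half the most. Time passes only in rows, so rows that repeat a pose let the fingers close. It gives the time, the measured TCP pose, the force, the opening and the grip force at its end, in the units of the state.
- env.observe(): the state, without advancing time (a new reading comes with each control period).
- read_camera(name): name is "scene" or "top"; returns a dict with "color" (384x512x3 uint8, blue, green, red), "z_map" (384x512 float32, mm along the optical axis (not along the pixel's ray), 0 where there is no reading), "intrinsics" (3x3 intrinsics, pixels), "cam_to_world" (4x4, takes a point from camera to world coordinates). Camera axes: x right, y down, z forward; pixel columns grow to the right and rows downward; lengths in mm; the calibration is good to about 2 mm. A picture is of the moment at which its call begins.
- env.hand_in(): hands the job in; it is judged then, once.
Trained networks look in a picture, given as the dict that the camera call returned (one of the last four; its "shot" number tells which), for a name from the list of things; names that differ only in an ending like _2 or _b are one class to them, and where a whole thing is asked for, a point or a joint stands for the part that bears it (a point fixed in the world has none). Each returns a list of dicts, best first, with "confidence" (0 to 1); they miss things now and then, are a little off and sometimes report something else, mostly with a low value. They report only what shows in the picture. A call takes as long as a camera call. They do not tell look-alikes from the thing itself.
- recognise(picture, name): "point" ([row, column] in pixels, amid what is visible of it).
The state is a dict: "t": time; "joints": joint angles; "dq": joint speeds; "joint_torque": joint torques, N m; "ee_pos": TCP position; "ee_rot": TCP orientation; "ft_force": force on the tool from outside, world axes, zero at the start; "torque": the same for the moment, N m; "grip_width": finger opening in mm; "gripper_force": force on a finger pad.
Only numpy, scipy, OpenCV 4.12 (cv2) and the standard library are available. Lean on these libraries where they do the work, as an engineer would, in place of code of your own. Each camera call takes 0.05 s, during which the arm holds its last target. There are 200 camera calls.

TASK

Close the three open biscuit jars on the breakfast counter: put each of the three round knobbed lids on the jar whose size it fits, plug down in the mouth and lying flat and fully home on the rim, then let go. Leave the jars standing where they are, and leave the square lid, the coaster and the bowl alone.

Things in the scene. Friction and masses are not known exactly. Their poses are not given: they have to be found in the camera images.
- lid_small: The small round jar lid, loose, knob up, about 100 g. From below: grey plug 10 mm high, tapering from 64 mm across at its top to 54 mm at its foot; pale wooden disc 8 mm thick, 88 mm across; upright round wooden knob 24 mm across, 32 mm tall, 18 to 50 mm above the origin. Origin: centre of the plug's underside; z up. Fits only the small jar.
- lid_medium: The medium round jar lid, loose, knob up, about 150 g. From below: grey plug 10 mm high, tapering from 86 mm across at its top to 76 mm at its foot; pale wooden disc 8 mm thick, 110 mm across; upright round wooden knob 24 mm across, 32 mm tall, 18 to 50 mm above the origin. Origin: centre of the plug's underside; z up. Fits only the medium jar.
- lid_large: The large round jar lid, loose, knob up, about 210 g. From below: grey plug 10 mm high, tapering from 108 mm across at its top to 98 mm at its foot; pale wooden disc 8 mm thick, 132 mm across; upright round wooden knob 24 mm across, 32 mm tall, 18 to 50 mm above the origin. Origin: centre of the plug's underside; z up. Fits only the large jar.
- jar_small: The small open glass jar with steel rim, loose, upright, about 550 g, biscuits inside (below 48 mm). Outer diameter 84 mm, mouth 74 mm, height 60 mm. Origin: centre of its underside; z up. With its lid fully home, plug in the mouth and disc on the rim, the lid's origin is 50 mm above the jar's, with up to 5 mm sideways play.
- jar_medium: The medium open glass jar with steel rim, loose, upright, about 750 g, biscuits inside (below 48 mm). Outer diameter 106 mm, mouth 96 mm, height 68 mm. Origin: centre of its underside; z up. With its lid fully home, plug in the mouth and disc on the rim, the lid's origin is 58 mm above the jar's, with up to 5 mm sideways play.
- jar_large: The large open glass jar with steel rim, loose, upright, about 950 g, biscuits inside (below 48 mm). Outer diameter 128 mm, mouth 118 mm, height 76 mm. Origin: centre of its underside; z up. With its lid fully home, plug in the mouth and disc on the rim, the lid's origin is 66 mm above the jar's, with up to 5 mm sideways play.
- square_lid: A square wooden lid with the same knob (bystander; belongs to none of these jars): plate 96 x 96 x 8 mm on a grey plug, 50 mm tall in all, loose. Origin: centre of its underside, z up. Leave it where it lies.
- coaster: A plain flat round wooden coaster without a knob (bystander), 100 mm across, 12 mm thick, loose. Origin: centre of its underside, z up. Leave it where it lies.
- bowl: A white ceramic cereal bowl (bystander), 124 mm across the rim, 50 mm high, loose, standing to one side. Origin: centre of its underside, z up. Leave it where it stands.
Mind the look-alikes: they are no part of the job. What is shaped like the lid_small but green or red is not meant.

How it is judged:
By the outcome, as a careful person would: the job done as asked, in the order asked, and still so for the second after the job is handed in, with the robot touching nothing.
It also fails if it takes over 88 s, if anything falls off the work surface, if the arm or the gripper's body presses on something with over 40 N, if the wrist force passes 120 N, or if a joint passes its speed limit or range.

## Working session

There is one attempt and no reset: what is moved stays moved. The work goes in short steps, Python scripts to look and compute and a shell command to move; the robot and the scene stay as the last step left them, time stands still between calls to the robot, and variables do not carry over. Pictures are saved under pics/ and viewed, at most 14 in all, crops included, and the job is handed in when it is done.

```bash
mkdir -p pics; cat > h.py <<'E'
import numpy as np, cv2
from workcell import env, read_camera, recognise
def world(p,r,c,z=None):
    K=p["intrinsics"];T=np.array(p["cam_to_world"])
    z=p["z_map"][int(r),int(c)] if z is None else z
    return (T@np.array([(c-K[0][2])*z/K[0][0],(r-K[1][2])*z/K[1][1],z,1]))[:3]
def cloud(p):
    K=np.array(p["intrinsics"]);T=np.array(p["cam_to_world"]);z=p["z_map"]
    r,c=np.indices(z.shape)
    P=np.stack([(c-K[0,2])*z/K[0,0],(r-K[1,2])*z/K[1,1],z],-1)@T[:3,:3].T+T[:3,3]
    P[z<=0]=np.nan
    return P
E
python3 - <<'E'
from h import *
for n in("top","scene"):
    p=read_camera(n);cv2.imwrite(f"pics/{n}0.png",cv2.resize(p["color"],(800,600)))
    print(n,np.round(p["cam_to_world"],2).tolist())
    for k in["lid_small","lid_medium","lid_large","jar_small","jar_medium","jar_large","square_lid","coaster","bowl"]:
        for d in recognise(p,k)[:5]:
            r,c=d["point"];print(k,round(d["confidence"],2),round(r),round(c),np.round(world(p,r,c)))
s=env.observe();print({k:np.round(v,3).tolist() for k,v in s.items()})
E
```

```text
top [[-0.03, -0.99, 0.14, 384.52], [-1.0, 0.03, 0.0, -75.23], [-0.01, -0.14, -0.99, 1369.71], [0.0, 0.0, 0.0, 1.0]]
lid_small 0.87 160 189 [651. 116.  47.]
lid_small 0.78 113 178 [788. 146.  51.]
lid_small 0.69 123 214 [758.  41.  46.]
lid_medium 0.69 188 119 [574. 315.  50.]
lid_large 0.83 243 144 [417. 245.  44.]
jar_small 0.73 183 340 [ 572. -317.   35.]
jar_medium 0.89 219 262 [474. -90.  45.]
jar_large 0.69 221 200 [474.  87.  43.]
square_lid 0.82 232 318 [ 432. -246.   50.]
bowl 0.71 241 402 [ 400. -492.    2.]
scene [[0.44, 0.74, -0.51, 1088.19], [0.9, -0.37, 0.25, -322.11], [-0.01, -0.57, -0.82, 860.38], [0.0, 0.0, 0.0, 1.0]]
lid_small 0.69 245 328 [777.  28.  36.]
lid_small 0.61 201 330 [664. 111.  19.]
lid_small 0.57 238 377 [810. 150.  27.]
lid_medium 0.65 154 375 [581. 315.  18.]
lid_large 0.64 126 330 [439. 249.  33.]
jar_small 0.82 236 160 [ 571. -325.   32.]
jar_medium 0.71 174 230 [480. -95.  42.]
jar_large 0.62 150 291 [478.  93.  42.]
jar_large 0.23 232 251 [ 648. -115.   10.]
square_lid 0.87 189 173 [ 450. -248.   32.]
coaster 0.89 233 251 [ 650. -114.    7.]
bowl 0.94 208 82 [ 383. -485.    5.]
bowl 0.45 129 329 [439. 250.  20.]
{'t': 1.0, 'joints': [1.173, 0.435, 0.025, 1.573, -0.012, 1.134, -0.075], 'dq': [-0.0, 0.0, 0.002, 0.001, 0.001, -0.001, -0.002], 'joint_torque': [0.0, -67.03, 1.024, -31.657, 0.015, 0.002, 0.0], 'ee_pos': [181.586, -598.053, 231.316], 'ee_rot': [3.142, 0.0, 0.295], 'ft_force': [0.304, 0.39, 0.641], 'torque': [0.012, 0.003, 0.015], 'gripper_force': 0.0, 'grip_width': 85.579}
```

View pics/top0.png

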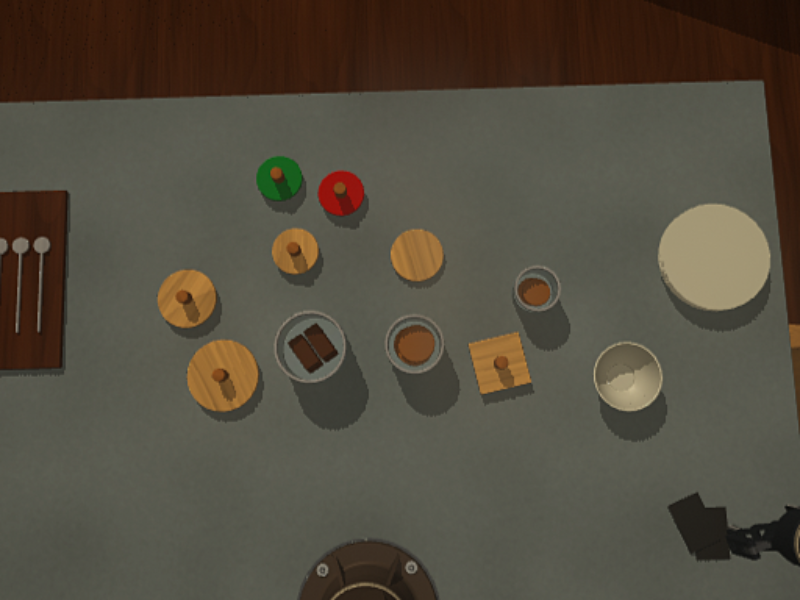

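View pics/scene0.png

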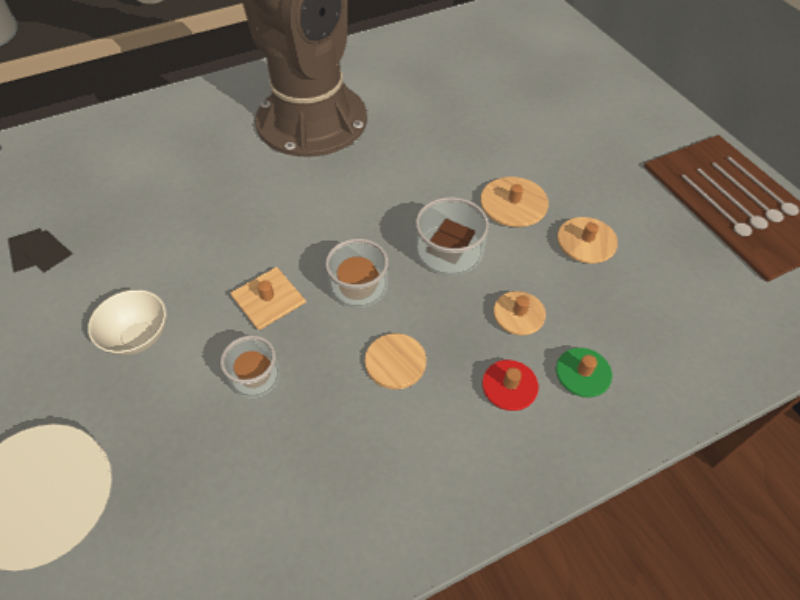

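In the top view (800×600), the lids are at: small wooden (295,251), medium (186,299), large (222,376). The green (279,178) and red (341,193) lids are look-alikes of the small one. The square lid is at (500,363) and the coaster at (417,255). The jars are at: large (310,347), medium (414,343), small (537,288). The small lid meant is the wooden one at (295,251), because it is pale wood and the other two are painted. Next I'll measure positions and confirm with one crop.

```bash
cat >> h.py <<'E'
from scipy.optimize import least_squares
def circ(q,R,c0):
    f=least_squares(lambda x:np.hypot(*(q-x).T)-R,c0,loss="soft_l1",f_scale=2);return f.x
LID={"small":((651,116),44,88),"medium":((578,315),55,110),"large":((425,247),66,132)}
JAR={"small":((572,-320),39.5,60),"medium":((476,-92),50.5,68),"large":((475,90),61.5,76)}
def lid(P,c,R,z0=18):
    d=np.hypot(P[...,0]-c[0],P[...,1]-c[1])
    k=P[(d<R+10)&(P[...,2]>z0+24)&(P[...,2]<z0+45)]
    m=P[(d<R+12)&(abs(P[...,2]-z0)<8)]
    h=cv2.minEnclosingCircle(m[:,:2].astype(np.float32)) if len(m)>9 else None
    A=np.c_[m[:,:2]-np.array(c),np.ones(len(m))]; pl=np.linalg.lstsq(A,m[:,2],rcond=None)[0]
    return np.round(np.median(k,0),1) if len(k) else None,len(k),h and np.round([*h[0],h[1]],1),np.round(pl,3)
def jar(P,c,R,H):
    d=np.hypot(P[...,0]-c[0],P[...,1]-c[1])
    m=P[(d<R+20)&(P[...,2]>H-9)&(P[...,2]<H+9)]
    return np.round(circ(m[:,:2],R,c),1),len(m),round(float(np.median(m[:,2])),1)
E
python3 - <<'E'
from h import *
for n in("top","scene"):
    p=read_camera(n);P=cloud(p)
    for k,(c,R,_) in LID.items(): print(n,"lid",k,*lid(P,c,R))
    for k,(c,R,H) in JAR.items(): print(n,"jar",k,*jar(P,c,R,H))
    print(lid(P,(440,-247),48))
    if n=="top": cv2.imwrite("pics/crop.png",cv2.resize(p["color"][90:270,90:250],None,fx=3.3,fy=3.3))
E
```

```text
top lid small [654.4 121.   47.6] 55 [653.9 121.5  44. ] [5.000e-03 2.000e-03 1.723e+01]
top lid medium [569.4 322.7  48.8] 58 [571.6 323.8  56.5] [-1.0000e-03 -2.0000e-03  1.7182e+01]
top lid large [425.1 256.3  49.1] 58 [425.5 256.8  66.2] [-2.0000e-03  1.0000e-03  1.7309e+01]
top jar small [ 563.4 -321.5] 179 58.3
top jar medium [469.7 -96.2] 210 66.5
top jar large [469.8  88.1] 277 74.7
(array([ 432.6, -251.6,   49.2]), 56, array([ 438.6, -249.4,   59.5]), array([ 3.0000e-03, -2.0000e-03,  1.7019e+01]))
scene lid small [658.7 119.4  46.9] 60 [656.9 119.6  44.8] [-2.0000e-03  9.0000e-03  1.5792e+01]
scene lid medium [574.6 321.9  46.5] 47 [574.1 323.1  55.6] [-2.0000e-03  1.0000e-03  1.5476e+01]
scene lid large [432.2 253.4  47.5] 44 [429.2 254.1  67.4] [-2.0000e-03 -0.0000e+00  1.5529e+01]
scene jar small [ 568.5 -323.2] 272 57.5
scene jar medium [474.7 -98.1] 275 64.8
scene jar large [474.3  86.5] 312 72.4
(array([ 440. , -253.8,   47.2]), 56, array([ 440.4, -247.3,   59.8]), array([-3.0000e-03, -1.0000e-03,  1.6078e+01]))
```

View pics/crop.png

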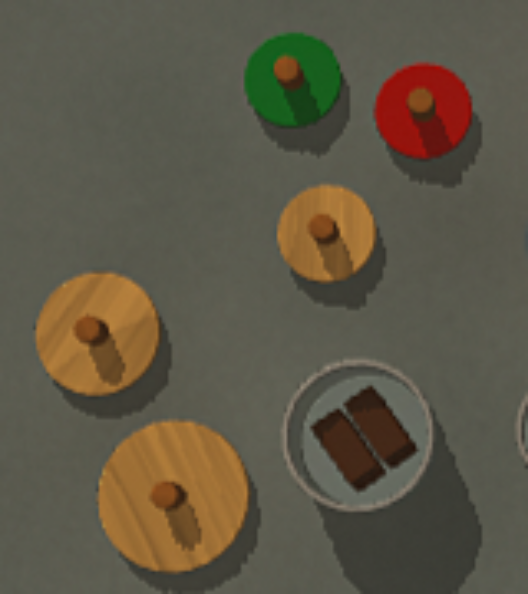

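Crop: the plain wooden small lid is at crop (325,232), and the green (293,78) and red (423,110) ones aren't meant. I'll begin with the small wooden lid, moving partway and turning the tool to yaw 0.

```bash
python3 -m crank '[{"tx":10.5,"ty":-8.7,"roll":5.6,"jaw":80},{"tx":10.5,"ty":-8.7,"roll":11.2,"jaw":80},{"tx":10.5,"ty":-8.7,"roll":16.9,"jaw":80},{"tx":10.5,"ty":-8.7,"roll":16.9,"jaw":80},{"tx":10.5,"ty":-8.7,"roll":16.9,"jaw":80},{"tx":10.5,"ty":-8.7,"roll":16.9,"jaw":80},{"tx":10.5,"ty":-8.7,"roll":16.9,"jaw":80},{"tx":10.5,"ty":-8.7,"roll":16.9,"jaw":80}]'; python3 -c "
from h import *
s=env.observe();print({k:np.round(v,3).tolist() for k,v in s.items()})"
```

```text
{'t': 1.1, 'joints': [1.173, 0.434, 0.025, 1.573, -0.012, 1.134, -0.075], 'dq': [-0.002, -0.001, 0.0, -0.0, -0.001, -0.002, 0.0], 'joint_torque': [0.001, -67.03, 1.024, -31.657, 0.015, 0.002, -0.0], 'ee_pos': [181.577, -598.056, 231.331], 'ee_rot': [3.142, -0.0, 0.295], 'ft_force': [-0.003, 0.349, 0.902], 'torque': [-0.012, 0.015, -0.003], 'gripper_force': 0.0, 'grip_width': 85.355}validation failed for argument at $[0]...
```

```bash
python3 -m crank '[{"tx":10.5,"ty":-8.7,"tz":0,"roll":5.6,"jaw":80},{"tx":10.5,"ty":-8.7,"tz":0,"roll":11.2,"jaw":80},{"tx":10.5,"ty":-8.7,"tz":0,"roll":16.9,"jaw":80},{"tx":10.5,"ty":-8.7,"tz":0,"roll":16.9,"jaw":80},{"tx":10.5,"ty":-8.7,"tz":0,"roll":16.9,"jaw":80},{"tx":10.5,"ty":-8.7,"tz":0,"roll":16.9,"jaw":80},{"tx":10.5,"ty":-8.7,"tz":0,"roll":16.9,"jaw":80},{"tx":10.5,"ty":-8.7,"tz":0,"roll":16.9,"jaw":80}]'; python3 -c "
from h import *
s=env.observe();print({k:np.round(s[k],3).tolist() for k in ('t','joints','ee_pos','ee_rot')})"
```

```text
t: 1.77
ee_pos: [366.2, -318.2, 231.6]
ee_rot: [3.141, -0.001, -0.0]
ft_force: [0.3, -1.0, 0.4]
grip_width: 80.2
gripper_force: 0.0
{'t': 1.767, 'joints': [0.66, 0.211, -0.066, 1.899, 0.016, 1.031, -0.984], 'ee_pos': [366.181, -318.239, 231.647], 'ee_rot': [3.141, -0.001, -0.0]}
```

```bash
python3 -m crank '[{"tx":7,"ty":-10.6,"tz":0,"roll":0,"jaw":80},{"tx":7,"ty":-10.6,"tz":0,"roll":0,"jaw":80},{"tx":7,"ty":-10.6,"tz":0,"roll":0,"jaw":80},{"tx":7,"ty":-10.6,"tz":0,"roll":0,"jaw":80},{"tx":7,"ty":-10.6,"tz":0,"roll":0,"jaw":80},{"tx":7,"ty":-10.6,"tz":0,"roll":0,"jaw":80},{"tx":7,"ty":-10.6,"tz":0,"roll":0,"jaw":80},{"tx":7,"ty":-10.6,"tz":0,"roll":0,"jaw":80}]'
python3 -m crank '[{"tx":4.55,"ty":-6.95,"tz":3.6,"roll":0,"jaw":60},{"tx":4.55,"ty":-6.95,"tz":3.6,"roll":0,"jaw":60},{"tx":4.55,"ty":-6.95,"tz":3.6,"roll":0,"jaw":60},{"tx":4.55,"ty":-6.95,"tz":3.6,"roll":0,"jaw":60},{"tx":4.55,"ty":-6.95,"tz":3.6,"roll":0,"jaw":60},{"tx":4.55,"ty":-6.95,"tz":3.6,"roll":0,"jaw":60},{"tx":4.55,"ty":-6.95,"tz":3.6,"roll":0,"jaw":60},{"tx":4.55,"ty":-6.95,"tz":3.6,"roll":0,"jaw":60}]'
python3 - <<'E'
from h import *
p=read_camera("scene");q=read_camera("top");a=np.hstack([p["color"][150:300,250:400],q["color"][90:240,120:270]])
cv2.imwrite("pics/a.png",cv2.resize(a,None,fx=2.6,fy=2.6))
print(env.observe()["joints"])
E
```

```text
t: 2.43
ee_pos: [542.4, -50.3, 231.6]
ee_rot: [-3.14, -0.001, 0.003]
ft_force: [0.1, 0.5, 1.4]
grip_width: 80.6
gripper_force: 0.0
t: 3.1
ee_pos: [653.9, 119.4, 140.4]
ee_rot: [3.141, 0.002, 0.001]
ft_force: [0.0, -0.6, -0.3]
grip_width: 60.0
gripper_force: 0.0
[-0.10712816  0.59015734 -0.23515705  1.55464292  0.15458481  1.01512787
 -1.95817273]
```

View pics/a.png

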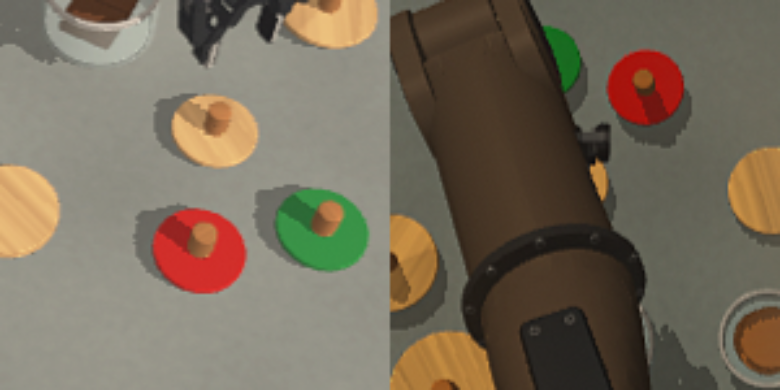

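The gripper is above the plain wooden lid; its knob is at (218,118) in the left half, with red and green in front. Descend and close.

```bash
python3 -m crank '[{"tx":0.05,"ty":-0.04,"tz":1.5,"roll":0,"jaw":60},{"tx":0.05,"ty":-0.04,"tz":3,"roll":0,"jaw":60},{"tx":0.05,"ty":-0.04,"tz":4,"roll":0,"jaw":60},{"tx":0.05,"ty":-0.04,"tz":4.7,"roll":0,"jaw":60},{"tx":0.05,"ty":-0.04,"tz":4.7,"roll":0,"jaw":60},{"tx":0.05,"ty":-0.04,"tz":4.7,"roll":0,"jaw":45},{"tx":0.05,"ty":-0.04,"tz":4.7,"roll":0,"jaw":32},{"tx":0.05,"ty":-0.04,"tz":4.7,"roll":0,"jaw":26}]'
python3 -m crank '[{"tx":0,"ty":0,"tz":0,"roll":0,"jaw":22},{"tx":0,"ty":0,"tz":0,"roll":0,"jaw":18},{"tx":0,"ty":0,"tz":0,"roll":0,"jaw":15},{"tx":0,"ty":0,"tz":0,"roll":0,"jaw":15},{"tx":0,"ty":0,"tz":0,"roll":0,"jaw":15}]'
python3 -m crank '[{"tx":0,"ty":0,"tz":-0.6,"roll":0,"jaw":15},{"tx":0,"ty":0,"tz":-1.5,"roll":0,"jaw":15},{"tx":0,"ty":0,"tz":-3,"roll":0,"jaw":15},{"tx":0,"ty":0,"tz":-4.5,"roll":0,"jaw":15},{"tx":0,"ty":0,"tz":-5.6,"roll":0,"jaw":15},{"tx":0,"ty":0,"tz":-5.6,"roll":0,"jaw":15}]'
```

```text
t: 3.87
ee_pos: [656.9, 119.5, 26.2]
ee_rot: [-3.141, -0.003, -0.001]
ft_force: [-0.1, 0.0, 0.9]
grip_width: 26.2
gripper_force: 0.3
t: 4.28
ee_pos: [656.9, 119.7, 26.3]
ee_rot: [-3.141, -0.003, -0.001]
ft_force: [-1.2, -1.1, 7.3]
grip_width: 22.4
gripper_force: 58.4
t: 4.78
ee_pos: [659.2, 120.8, 172.3]
ee_rot: [-3.139, -0.012, -0.0]
ft_force: [0.8, -0.3, -0.3]
grip_width: 22.5
gripper_force: 58.8
```

```bash
python3 -m crank '[{"tx":-0.2,"ty":1,"tz":-0.5,"roll":0,"jaw":15},{"tx":-0.5,"ty":2.4,"tz":-0.5,"roll":0,"jaw":15},{"tx":-0.8,"ty":4,"tz":-0.5,"roll":0,"jaw":15},{"tx":-1.1,"ty":5.6,"tz":-0.5,"roll":0,"jaw":15},{"tx":-1.4,"ty":7.1,"tz":-0.5,"roll":0,"jaw":15},{"tx":-1.7,"ty":8.6,"tz":-0.5,"roll":0,"jaw":15},{"tx":-2,"ty":10,"tz":-0.5,"roll":0,"jaw":15},{"tx":-2,"ty":10,"tz":-0.5,"roll":0,"jaw":15}]'
python3 -m crank '[{"tx":-0.3,"ty":1.4,"tz":0.5,"roll":0,"jaw":15},{"tx":-0.6,"ty":2.8,"tz":0.5,"roll":0,"jaw":15},{"tx":-0.9,"ty":4.2,"tz":0.5,"roll":0,"jaw":15},{"tx":-1.2,"ty":5.6,"tz":0.5,"roll":0,"jaw":15},{"tx":-1.5,"ty":6.8,"tz":0.5,"roll":0,"jaw":15},{"tx":-1.63,"ty":7.7,"tz":1,"roll":0,"jaw":15},{"tx":-1.63,"ty":7.7,"tz":1,"roll":0,"jaw":15},{"tx":-1.63,"ty":7.7,"tz":1,"roll":0,"jaw":15}]'
python3 - <<'E'
from h import *
s=env.observe();e=s["ee_pos"];print(s["joints"])
for n in("top","scene"):
    p=read_camera(n);P=cloud(p)
    print(n,*lid(P,(e[0],e[1]),44,e[2]-26.3+18))
    a=p["color"][120:250,280:420] if n=="top" else p["color"][150:280,90:230]
    cv2.imwrite(f"pics/b_{n}.png",a)
cv2.imwrite("pics/b.png",cv2.resize(np.hstack([cv2.imread("pics/b_top.png"),cv2.imread("pics/b_scene.png")]),None,fx=2.8,fy=2.8))
E
```

```text
t: 5.45
ee_pos: [603.0, -141.2, 176.8]
ee_rot: [3.135, 0.001, -0.011]
ft_force: [-0.9, -2.5, -0.6]
grip_width: 22.0
gripper_force: 59.0
t: 6.12
ee_pos: [563.4, -324.5, 150.9]
ee_rot: [3.141, 0.001, -0.004]
ft_force: [1.1, 1.3, -1.1]
grip_width: 22.1
gripper_force: 59.0
[ 0.5601352   0.55496995 -0.18293139  1.58769599  0.11423806  1.01021964
 -1.23127203]
top [ 552.9 -304.2  172.7] 4 [ 560.4 -321.6   43.4] [-1.00000e-03 -1.00000e-02  1.41397e+02]
scene [ 572.  -323.8  173.3] 157 [ 565.  -322.8   44.9] [-1.40000e-02 -2.00000e-03  1.41368e+02]
```

View pics/b.png

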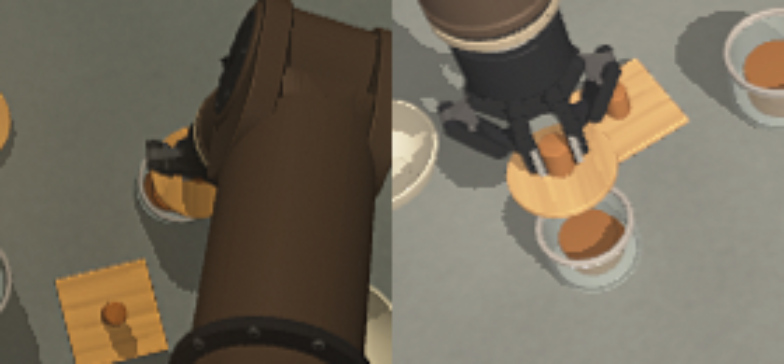

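Lid held and level, about 3 mm short in x relative to the jar (both cameras agree). Correct and descend.

```bash
python3 -m crank '[{"tx":0.12,"ty":-0.03,"tz":0.7,"roll":0,"jaw":15},{"tx":0.12,"ty":-0.03,"tz":1.4,"roll":0,"jaw":15},{"tx":0.12,"ty":-0.03,"tz":2,"roll":0,"jaw":15},{"tx":0.12,"ty":-0.03,"tz":2.4,"roll":0,"jaw":15},{"tx":0.12,"ty":-0.03,"tz":2.6,"roll":0,"jaw":15},{"tx":0.12,"ty":-0.03,"tz":2.6,"roll":0,"jaw":15},{"tx":0.12,"ty":-0.03,"tz":2.6,"roll":0,"jaw":15}]'
python3 -m crank '[{"tx":0,"ty":0,"tz":0.15,"roll":0,"jaw":15},{"tx":0,"ty":0,"tz":0.28,"roll":0,"jaw":15},{"tx":0,"ty":0,"tz":0.36,"roll":0,"jaw":15},{"tx":0,"ty":0,"tz":0.36,"roll":0,"jaw":15}]'
```

```text
t: 6.8
ee_pos: [568.2, -321.6, 86.9]
ee_rot: [3.141, -0.001, 0.001]
ft_force: [0.7, 0.0, -1.0]
grip_width: 22.3
gripper_force: 59.0
t: 7.13
ee_pos: [567.4, -322.0, 77.0]
ee_rot: [-3.141, 0.0, -0.0]
ft_force: [-0.6, -0.9, -1.5]
grip_width: 21.9
gripper_force: 59.0
```

```bash
python3 -m crank '[{"tx":0,"ty":0,"tz":0.02,"roll":0,"jaw":15},{"tx":0,"ty":0,"tz":0.02,"roll":0,"jaw":24},{"tx":0,"ty":0,"tz":0.02,"roll":0,"jaw":35},{"tx":0,"ty":0,"tz":0.02,"roll":0,"jaw":60},{"tx":0,"ty":0,"tz":-0.5,"roll":0,"jaw":60},{"tx":0,"ty":0,"tz":-2,"roll":0,"jaw":60},{"tx":0,"ty":0,"tz":-3.6,"roll":0,"jaw":60},{"tx":0,"ty":0,"tz":-5,"roll":0,"jaw":60}]'
python3 - <<'E'
from h import *
for n in("scene","top"):
    p=read_camera(n);P=cloud(p)
    print(lid(P,(567,-322),44,68))
    for k in("medium","large"):print(k,*lid(P,*LID[k][:2]),*jar(P,*JAR[k]))
E
```

```text
t: 7.8
ee_pos: [567.8, -322.0, 205.6]
ee_rot: [3.141, -0.001, -0.0]
ft_force: [1.3, -0.0, 0.5]
grip_width: 60.3
gripper_force: 0.0
(array([ 570.3, -323.1,   98.1]), 80, array([ 568. , -323.3,   44.7]), array([-2.0000e-03, -4.0000e-03,  6.6186e+01]))
medium [574.8 321.1  47.1] 49 [574.6 321.8  55.9] [-2.0000e-03  3.0000e-03  1.5376e+01] [474.6 -98.1] 273 64.8
large [432.5 254.   46.9] 43 [429.  254.2  67.2] [-1.0000e-03 -0.0000e+00  1.5405e+01] [474.1  86.5] 308 72.4
(array([ 564.3, -321.8,   98.6]), 60, array([ 563.2, -321.1,   43.9]), array([ 2.0000e-03, -6.0000e-03,  6.7091e+01]))
medium [570.6 323.7  49.2] 57 [570.7 324.7  56. ] [1.0000e-03 0.0000e+00 1.7147e+01] [469.7 -96.2] 207 66.4
large [425.2 256.1  48.9] 59 [425.7 256.7  66.3] [-0.0000e+00  2.0000e-03  1.7072e+01] [469.7  88.1] 279 74.3
```

Small lid is flat and fully home on its jar. Next the medium lid.

```bash
python3 -m crank '[{"tx":0.1,"ty":-1.5,"tz":0,"roll":0,"jaw":60},{"tx":0.1,"ty":-3.1,"tz":0,"roll":0,"jaw":60},{"tx":0.1,"ty":-4.7,"tz":0,"roll":0,"jaw":60},{"tx":0.1,"ty":-6.3,"tz":0,"roll":0,"jaw":60},{"tx":0.1,"ty":-7.9,"tz":0,"roll":0,"jaw":60},{"tx":0.1,"ty":-9.5,"tz":0,"roll":0,"jaw":60},{"tx":0.1,"ty":-11.1,"tz":0,"roll":0,"jaw":60},{"tx":0.1,"ty":-12.7,"tz":0,"roll":0,"jaw":60}]'
python3 -m crank '[{"tx":0.1,"ty":-1.6,"tz":0,"roll":0,"jaw":60},{"tx":0.1,"ty":-3.2,"tz":0,"roll":0,"jaw":60},{"tx":0.1,"ty":-4.8,"tz":0,"roll":0,"jaw":60},{"tx":0.1,"ty":-6.4,"tz":0,"roll":0,"jaw":60},{"tx":0.1,"ty":-8,"tz":0.5,"roll":0,"jaw":60},{"tx":0.1,"ty":-9.6,"tz":1,"roll":0,"jaw":60},{"tx":0.1,"ty":-11,"tz":1.8,"roll":0,"jaw":60},{"tx":0.1,"ty":-12.2,"tz":2.6,"roll":0,"jaw":60}]'
python3 -c "
from h import *
s=env.observe();print({k:np.round(s[k],3).tolist() for k in ('t','joints','ee_pos','ee_rot')})"
```

```text
t: 8.57
ee_pos: [569.9, -2.7, 203.2]
ee_rot: [3.141, -0.001, -0.0]
ft_force: [0.6, -0.0, -0.3]
grip_width: 59.8
gripper_force: 0.0
t: 9.23
ee_pos: [572.5, 304.1, 137.9]
ee_rot: [-3.14, -0.002, 0.002]
ft_force: [-0.4, -0.5, -0.5]
grip_width: 60.4
gripper_force: 0.0
{'t': 9.233, 'joints': [-0.368, 0.577, -0.309, 1.601, 0.199, 0.992, -2.308], 'ee_pos': [572.514, 304.128, 137.883], 'ee_rot': [-3.14, -0.002, 0.002]}
```

```bash
python3 -m crank '[{"tx":0,"ty":-0.6,"tz":0,"roll":0,"jaw":60},{"tx":0,"ty":-0.6,"tz":0,"roll":0,"jaw":60},{"tx":0,"ty":-0.6,"tz":0,"roll":0,"jaw":60}]'
```

```text
t: 9.48
ee_pos: [572.8, 315.9, 137.9]
ee_rot: [3.141, -0.0, 0.001]
ft_force: [0.5, -0.8, 0.4]
grip_width: 60.0
gripper_force: 0.0
```

```bash
python3 -m crank '[{"tx":0,"ty":-0.28,"tz":1.5,"roll":0,"jaw":60},{"tx":0,"ty":-0.28,"tz":3,"roll":0,"jaw":60},{"tx":0,"ty":-0.28,"tz":4,"roll":0,"jaw":60},{"tx":0,"ty":-0.28,"tz":4.5,"roll":0,"jaw":60},{"tx":0,"ty":-0.28,"tz":4.5,"roll":0,"jaw":60},{"tx":0,"ty":-0.28,"tz":4.5,"roll":0,"jaw":45},{"tx":0,"ty":-0.28,"tz":4.5,"roll":0,"jaw":32},{"tx":0,"ty":-0.28,"tz":4.5,"roll":0,"jaw":26}]'
python3 -m crank '[{"tx":0,"ty":0,"tz":0,"roll":0,"jaw":22},{"tx":0,"ty":0,"tz":0,"roll":0,"jaw":18},{"tx":0,"ty":0,"tz":0,"roll":0,"jaw":15},{"tx":0,"ty":0,"tz":0,"roll":0,"jaw":15},{"tx":0,"ty":0,"tz":0,"roll":0,"jaw":15}]'
python3 -m crank '[{"tx":0,"ty":0,"tz":-0.6,"roll":0,"jaw":15},{"tx":0,"ty":0,"tz":-1.5,"roll":0,"jaw":15},{"tx":0,"ty":0,"tz":-3,"roll":0,"jaw":15},{"tx":0,"ty":0,"tz":-4.5,"roll":0,"jaw":15},{"tx":0,"ty":0,"tz":-6,"roll":0,"jaw":15},{"tx":0,"ty":0,"tz":-6,"roll":0,"jaw":15},{"tx":0,"ty":0,"tz":-6,"roll":0,"jaw":15}]'
```

```text
t: 10.15
ee_pos: [574.4, 323.0, 27.2]
ee_rot: [-3.14, -0.003, -0.001]
ft_force: [-0.4, -0.3, 1.0]
grip_width: 26.5
gripper_force: 0.0
t: 10.57
ee_pos: [574.3, 323.2, 27.4]
ee_rot: [-3.14, -0.003, -0.0]
ft_force: [-0.6, -0.5, 8.3]
grip_width: 22.1
gripper_force: 58.3
t: 11.15
ee_pos: [574.3, 323.6, 178.8]
ee_rot: [-3.138, -0.006, -0.0]
ft_force: [-0.7, -0.6, -2.3]
grip_width: 22.1
gripper_force: 58.9
```

```bash
python3 -m crank '[{"tx":-0.25,"ty":1,"tz":0,"roll":0,"jaw":15},{"tx":-0.55,"ty":2.3,"tz":0,"roll":0,"jaw":15},{"tx":-0.9,"ty":3.7,"tz":0,"roll":0,"jaw":15},{"tx":-1.2,"ty":5.1,"tz":0,"roll":0,"jaw":15},{"tx":-1.55,"ty":6.5,"tz":0,"roll":0,"jaw":15},{"tx":-1.9,"ty":7.9,"tz":0,"roll":0,"jaw":15},{"tx":-2.2,"ty":9.3,"tz":0,"roll":0,"jaw":15},{"tx":-2.4,"ty":10,"tz":0,"roll":0,"jaw":15}]'
python3 -m crank '[{"tx":-0.3,"ty":1.3,"tz":0,"roll":0,"jaw":15},{"tx":-0.6,"ty":2.6,"tz":0,"roll":0,"jaw":15},{"tx":-0.9,"ty":3.9,"tz":0,"roll":0,"jaw":15},{"tx":-1.2,"ty":5.2,"tz":0,"roll":0,"jaw":15},{"tx":-1.5,"ty":6.2,"tz":0.3,"roll":0,"jaw":15},{"tx":-1.62,"ty":6.83,"tz":0.6,"roll":0,"jaw":15},{"tx":-1.62,"ty":6.83,"tz":0.6,"roll":0,"jaw":15},{"tx":-1.62,"ty":6.83,"tz":0.6,"roll":0,"jaw":15}]'
python3 - <<'E'
from h import *
s=env.observe();e=s["ee_pos"];print(e)
for n in("top","scene"):
    p=read_camera(n);P=cloud(p)
    print(n,*lid(P,(e[0],e[1]),55,e[2]-27.4+18))
E
```

```text
t: 11.82
ee_pos: [510.9, 67.1, 173.8]
ee_rot: [3.139, 0.002, -0.004]
ft_force: [-0.5, -0.2, -1.2]
grip_width: 22.4
gripper_force: 59.1
t: 12.48
ee_pos: [471.0, -99.1, 158.9]
ee_rot: [-3.142, 0.002, -0.002]
ft_force: [-0.0, 1.1, -1.7]
grip_width: 22.1
gripper_force: 59.1
[471.00586408 -99.08329633 158.93429884]
top None 0 None [0. 0. 0.]
scene [478.8 -98.6 180.5] 143 [ 470.8 -100.    56. ] [-1.00000e-02 -2.00000e-03  1.47931e+02]
```

```bash
python3 -m crank '[{"tx":0.12,"ty":-0.07,"tz":0.7,"roll":0,"jaw":15},{"tx":0.12,"ty":-0.07,"tz":1.4,"roll":0,"jaw":15},{"tx":0.12,"ty":-0.07,"tz":2,"roll":0,"jaw":15},{"tx":0.12,"ty":-0.07,"tz":2.4,"roll":0,"jaw":15},{"tx":0.12,"ty":-0.07,"tz":2.55,"roll":0,"jaw":15},{"tx":0.12,"ty":-0.07,"tz":2.55,"roll":0,"jaw":15},{"tx":0.12,"ty":-0.07,"tz":2.55,"roll":0,"jaw":15}]'
python3 -m crank '[{"tx":0,"ty":0,"tz":0.15,"roll":0,"jaw":15},{"tx":0,"ty":0,"tz":0.28,"roll":0,"jaw":15},{"tx":0,"ty":0,"tz":0.36,"roll":0,"jaw":15},{"tx":0,"ty":0,"tz":0.36,"roll":0,"jaw":15}]'
```

```text
t: 13.17
ee_pos: [475.6, -96.1, 96.5]
ee_rot: [-3.142, -0.0, 0.001]
ft_force: [0.7, 0.0, -0.7]
grip_width: 22.1
gripper_force: 59.1
t: 13.5
ee_pos: [475.0, -96.6, 86.8]
ee_rot: [3.142, 0.0, -0.0]
ft_force: [0.3, 0.2, -1.6]
grip_width: 22.0
gripper_force: 59.1
```

```bash
python3 -m crank '[{"tx":0,"ty":0,"tz":0.04,"roll":0,"jaw":15},{"tx":0,"ty":0,"tz":0.04,"roll":0,"jaw":24},{"tx":0,"ty":0,"tz":0.04,"roll":0,"jaw":35},{"tx":0,"ty":0,"tz":0.04,"roll":0,"jaw":60},{"tx":0,"ty":0,"tz":-0.5,"roll":0,"jaw":60},{"tx":0,"ty":0,"tz":-2,"roll":0,"jaw":60},{"tx":0,"ty":0,"tz":-3.5,"roll":0,"jaw":60},{"tx":0,"ty":0,"tz":-4,"roll":0,"jaw":60}]'
python3 - <<'E'
from h import *
for n in("scene","top"):
    p=read_camera(n);P=cloud(p)
    print(lid(P,(474,-97),55,76))
    for k in("large",):print(k,*lid(P,*LID[k][:2]),*jar(P,*JAR[k]))
E
```

```text
t: 14.17
ee_pos: [477.4, -96.5, 191.8]
ee_rot: [3.141, -0.006, -0.0]
ft_force: [1.9, 0.5, -0.6]
grip_width: 60.1
gripper_force: 0.0
(array([476.7, -98.9, 104.9]), 60, array([474.4, -97.4,  55.9]), array([-5.0000e-03,  1.0000e-03,  7.3865e+01]))
large [430.1 254.3  46.5] 40 [429.2 255.   67. ] [-1.0000e-03  2.0000e-03  1.5449e+01] [474.4  86.4] 316 72.4
(None, 0, None, array([0., 0., 0.]))
large [425.2 257.   49.2] 57 [424.9 256.8  66.3] [3.0000e-03 1.0000e-03 1.7237e+01] [469.8  88.1] 280 74.8
```

```bash
python3 -m crank '[{"tx":-0.2,"ty":-1.5,"tz":0,"roll":0,"jaw":60},{"tx":-0.4,"ty":-3,"tz":0,"roll":0,"jaw":60},{"tx":-0.6,"ty":-4.6,"tz":0,"roll":0,"jaw":60},{"tx":-0.8,"ty":-6.2,"tz":0,"roll":0,"jaw":60},{"tx":-1,"ty":-7.8,"tz":0,"roll":0,"jaw":60},{"tx":-1.2,"ty":-9.2,"tz":0,"roll":0,"jaw":60},{"tx":-1.4,"ty":-10.6,"tz":0,"roll":0,"jaw":60},{"tx":-1.5,"ty":-11,"tz":0,"roll":0,"jaw":60}]'
python3 -m crank '[{"tx":-0.2,"ty":-1.5,"tz":0.5,"roll":0,"jaw":60},{"tx":-0.42,"ty":-3.1,"tz":1.5,"roll":0,"jaw":60},{"tx":-0.42,"ty":-3.1,"tz":2,"roll":0,"jaw":60},{"tx":-0.42,"ty":-3.1,"tz":2,"roll":0,"jaw":60},{"tx":-0.42,"ty":-3.1,"tz":2,"roll":0,"jaw":60}]'
```

```text
t: 14.93
ee_pos: [436.0, 184.1, 186.4]
ee_rot: [-3.139, 0.001, 0.006]
ft_force: [0.7, 0.7, 0.6]
grip_width: 60.1
gripper_force: 0.0
t: 15.35
ee_pos: [426.3, 255.0, 135.7]
ee_rot: [3.139, 0.003, 0.001]
ft_force: [-0.1, -0.1, 0.2]
grip_width: 59.9
gripper_force: 0.0
```

```bash
python3 -m crank '[{"tx":0.04,"ty":-0.02,"tz":1.5,"roll":0,"jaw":60},{"tx":0.04,"ty":-0.02,"tz":3,"roll":0,"jaw":60},{"tx":0.04,"ty":-0.02,"tz":4,"roll":0,"jaw":60},{"tx":0.04,"ty":-0.02,"tz":4.4,"roll":0,"jaw":60},{"tx":0.04,"ty":-0.02,"tz":4.4,"roll":0,"jaw":60},{"tx":0.04,"ty":-0.02,"tz":4.4,"roll":0,"jaw":45},{"tx":0.04,"ty":-0.02,"tz":4.4,"roll":0,"jaw":32},{"tx":0.04,"ty":-0.02,"tz":4.4,"roll":0,"jaw":26}]'
python3 -m crank '[{"tx":0,"ty":0,"tz":0,"roll":0,"jaw":22},{"tx":0,"ty":0,"tz":0,"roll":0,"jaw":18},{"tx":0,"ty":0,"tz":0,"roll":0,"jaw":15},{"tx":0,"ty":0,"tz":0,"roll":0,"jaw":15},{"tx":0,"ty":0,"tz":0,"roll":0,"jaw":15}]'
python3 -m crank '[{"tx":0,"ty":0,"tz":-0.6,"roll":0,"jaw":15},{"tx":0,"ty":0,"tz":-1.5,"roll":0,"jaw":15},{"tx":0,"ty":0,"tz":-3,"roll":0,"jaw":15},{"tx":0,"ty":0,"tz":-4.5,"roll":0,"jaw":15},{"tx":0,"ty":0,"tz":-5.5,"roll":0,"jaw":15},{"tx":0,"ty":0,"tz":-5.5,"roll":0,"jaw":15},{"tx":0,"ty":0,"tz":-5.5,"roll":0,"jaw":15}]'
```

```text
t: 16.02
ee_pos: [429.5, 257.0, 28.8]
ee_rot: [-3.14, -0.003, -0.001]
ft_force: [-0.5, -0.5, 0.1]
grip_width: 26.5
gripper_force: 0.0
t: 16.43
ee_pos: [429.5, 257.0, 29.0]
ee_rot: [-3.14, -0.003, -0.001]
ft_force: [-0.1, -1.1, 11.4]
grip_width: 21.8
gripper_force: 58.2
t: 17.02
ee_pos: [429.2, 256.9, 166.5]
ee_rot: [-3.14, -0.004, -0.001]
ft_force: [0.7, -0.4, -2.9]
grip_width: 22.0
gripper_force: 59.3
```

```bash
python3 -m crank '[{"tx":0.2,"ty":0.8,"tz":0,"roll":0,"jaw":15},{"tx":0.5,"ty":2,"tz":0,"roll":0,"jaw":15},{"tx":0.85,"ty":3.2,"tz":0,"roll":0,"jaw":15},{"tx":1.2,"ty":4.4,"tz":0,"roll":0,"jaw":15},{"tx":1.5,"ty":5.6,"tz":0,"roll":0,"jaw":15},{"tx":1.75,"ty":6.5,"tz":0,"roll":0,"jaw":15},{"tx":1.8,"ty":6.74,"tz":0,"roll":0,"jaw":15},{"tx":1.8,"ty":6.74,"tz":0,"roll":0,"jaw":15}]'
python3 - <<'E'
from h import *
s=env.observe();e=s["ee_pos"];print(e)
for n in("top","scene"):
    p=read_camera(n);P=cloud(p)
    print(n,*lid(P,(e[0],e[1]),66,e[2]-29+18))
E
```

```text
t: 17.68
ee_pos: [472.7, 85.3, 163.2]
ee_rot: [3.14, 0.002, -0.004]
ft_force: [-0.3, 0.7, -2.5]
grip_width: 21.8
gripper_force: 59.3
[472.66176819  85.27155603 163.18078827]
top None 0 [474.2  63.   59.9] [-6.00000e-03  9.00000e-03  1.51723e+02]
scene [479.9  86.7 183.6] 135 [473.4  86.2  66.4] [-9.00000e-03  4.00000e-03  1.50153e+02]
```

```bash
python3 -m crank '[{"tx":0.01,"ty":-0.03,"tz":0.7,"roll":0,"jaw":15},{"tx":0.01,"ty":-0.03,"tz":1.4,"roll":0,"jaw":15},{"tx":0.01,"ty":-0.03,"tz":2,"roll":0,"jaw":15},{"tx":0.01,"ty":-0.03,"tz":2.3,"roll":0,"jaw":15},{"tx":0.01,"ty":-0.03,"tz":2.35,"roll":0,"jaw":15},{"tx":0.01,"ty":-0.03,"tz":2.35,"roll":0,"jaw":15},{"tx":0.01,"ty":-0.03,"tz":2.35,"roll":0,"jaw":15}]'
python3 -m crank '[{"tx":0,"ty":0,"tz":0.12,"roll":0,"jaw":15},{"tx":0,"ty":0,"tz":0.24,"roll":0,"jaw":15},{"tx":0,"ty":0,"tz":0.32,"roll":0,"jaw":15},{"tx":0,"ty":0,"tz":0.32,"roll":0,"jaw":15}]'
```

```text
t: 18.37
ee_pos: [473.8, 89.5, 106.4]
ee_rot: [-3.141, -0.001, 0.001]
ft_force: [-0.0, -0.1, -1.1]
grip_width: 22.1
gripper_force: 59.3
t: 18.7
ee_pos: [473.4, 88.6, 97.6]
ee_rot: [3.141, 0.0, -0.0]
ft_force: [0.1, -0.1, -3.1]
grip_width: 21.4
gripper_force: 59.3
```

2.6 mm to go; lower 2 mm, release, rise.

```bash
python3 -m crank '[{"tx":0,"ty":0,"tz":0.08,"roll":0,"jaw":15},{"tx":0,"ty":0,"tz":0.08,"roll":0,"jaw":15},{"tx":0,"ty":0,"tz":0.08,"roll":0,"jaw":24},{"tx":0,"ty":0,"tz":0.08,"roll":0,"jaw":35},{"tx":0,"ty":0,"tz":0.08,"roll":0,"jaw":60},{"tx":0,"ty":0,"tz":-0.5,"roll":0,"jaw":60},{"tx":0,"ty":0,"tz":-2,"roll":0,"jaw":60},{"tx":0,"ty":0,"tz":-3.5,"roll":0,"jaw":60}]'
python3 -m crank '[{"tx":0,"ty":-1.5,"tz":-1,"roll":0,"jaw":60},{"tx":0,"ty":-3,"tz":-1.5,"roll":0,"jaw":60},{"tx":0,"ty":-4.5,"tz":-1.5,"roll":0,"jaw":60},{"tx":0,"ty":-6,"tz":-1.5,"roll":0,"jaw":60},{"tx":0,"ty":-7,"tz":-1.5,"roll":0,"jaw":60},{"tx":0,"ty":-7,"tz":-1.5,"roll":0,"jaw":60},{"tx":0,"ty":-7,"tz":-1.5,"roll":0,"jaw":60}]'
python3 - <<'E'
from h import *
for n in("scene","top"):
    p=read_camera(n);P=cloud(p)
    for c,R,z in(((474,88),66,84),((474,-97),55,76),((567,-322),44,68)): print(n,lid(P,c,R,z))
    if n=="scene":cv2.imwrite("pics/end.png",cv2.resize(p["color"],(800,600)))
E
```

```text
t: 19.37
ee_pos: [472.3, 88.6, 185.6]
ee_rot: [3.141, 0.003, 0.0]
ft_force: [2.1, 0.1, -1.2]
grip_width: 59.9
gripper_force: 0.0
t: 19.95
ee_pos: [473.0, 265.4, 222.8]
ee_rot: [-3.141, 0.0, 0.003]
ft_force: [1.0, 0.0, -0.0]
grip_width: 59.7
gripper_force: 0.0
scene (array([475.2,  85.8, 113. ]), 54, array([473.3,  88. ,  67.3]), array([-5.0000e-03,  1.0000e-03,  8.1739e+01]))
scene (array([476.5, -98.8, 105.3]), 60, array([475.1, -97.9,  55.5]), array([-2.0000e-03, -0.0000e+00,  7.3926e+01]))
scene (array([ 570.1, -322.7,   97.5]), 78, array([ 568.6, -323.1,   45.1]), array([-6.0000e-03, -4.0000e-03,  6.6289e+01]))
top (array([469.2,  88.3, 114.5]), 65, array([469.9,  88.8,  66.2]), array([-2.000e-03,  2.000e-03,  8.319e+01]))
top (array([470.1, -96.5, 107.3]), 58, array([471. , -96.7,  54.9]), array([-2.0000e-03,  5.0000e-03,  7.5112e+01]))
top (array([ 563.9, -320.8,   98.8]), 59, array([ 564.6, -321.7,   44. ]), array([ 5.0000e-03, -1.0000e-03,  6.6979e+01]))
```

View pics/end.png

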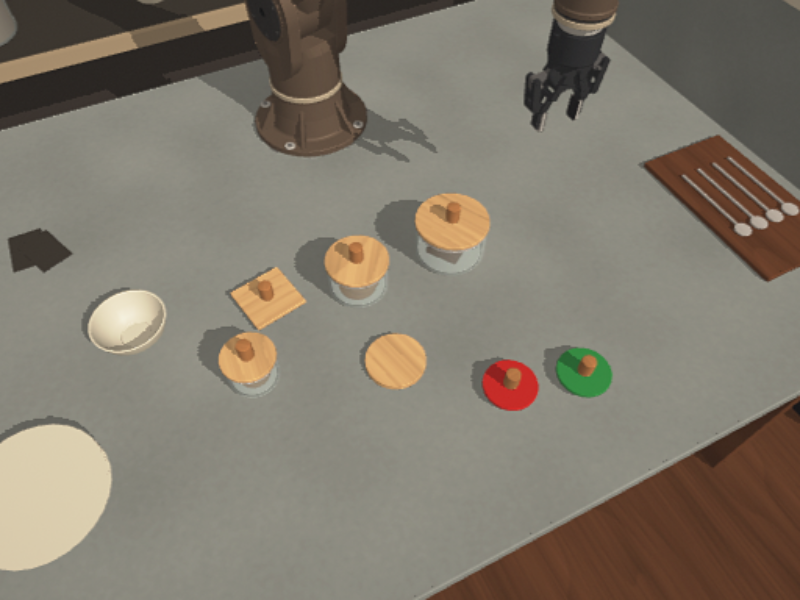

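All three lids lie level at full-home height on their jars (small (247,357), medium (357,262), large (453,222)), the bystanders are unmoved, and the gripper is clear.

```bash
python3 -c "
from workcell import env
print(env.hand_in())"
```

```text
the job is handed in; nothing more can be done
None
```

All three round lids are on their matching jars, measured level and fully home, and released; the jars and bystanders look unmoved, and the job was handed in at about 20 s (no verdict was returned).

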